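# Sort the pipe elbows by size into their bins

## Robot

A 6-joint arm with a two-finger parallel gripper is mounted at the origin on the work surface. World frame = base frame: x ahead of the robot, y to its left, z up, the work surface at z = 0. Lengths are in m, angles in rad, forces in N, time in s.
With the tool pointing down it reaches from about 0.35 to 0.975 m from the base axis. Payload 4.9 kg.
Tool frame: the origin (TCP) lies on the centre line of the jaws, within the pads' length; the fingertips stand 17 mm ahead of it and the grasp point (between the pads) lies 2 mm behind it; x points along the fingers, y is the direction in which the jaws open and shut, and the axes are right-handed (so a half turn about x gives the same grasp; the last joint's range is limited). The gripper opens to 85 mm and grips with 20 to 120 N. Pads are 22 mm wide; open, the fingers measure 114 mm over their backs; the gripper's body (76 mm by 85 mm) begins 54 mm behind the grasp point. The pads swing forward as they close: fully open they stand 13 mm farther back than shut.
Start: joints at [-1.258, 0.053, 1.613, -0, 1.476, -0.119], TCP at [0.262, -0.568, 0.248] pointing down, gripper open.
Joint ranges: [-3.01, 3.01], [-1.01, 2.22], [0.06, 2.58], [-1.02, 4.17], [0.09, 2.62], [-3.14, 3.14]. Speed limits (rad/s): [2.57, 2.57, 3.14, 3.14, 3.14, 3.14].

## Interface

Orientations are given as a unit quaternion [w, x, y, z].
In Python, from plant import status, viewer, manip gives the robot as it stands.
- The arm moves only by the tool drive_tool, never from a script. Its argument "plan" is a list of rows, each a list of 4 numbers: the shift along the tool's x, y, z in m, then the turn about the tool's x in units of 8 degrees (1.0 is 8 degrees). A call has 1 to 12 rows; each row is the pose to reach, as a shift and turn from the pose commanded when the call began, along the tool's axes at that moment; what a row does not reach only later rows make up. A row lasts 1/10 s, in which the tool goes at most 50 mm and 8.59 degrees, less where a joint would pass 70% of its speed; a pose out of reach is approached as far as the arm can. A call with a gripper value outside its range is refused whole. "fingers" is the finger opening in m, from 0 to 0.0854, set as the call begins (left out, the last holds). The fingers move at their own pace and stop on an object; the grip force is fixed at half the most. Time passes only in rows, so rows that repeat a pose let the fingers close. It gives the time, the measured TCP pose, the force and the opening at its end, in the units of the state.
- status.state(): the state, without advancing time (a new reading comes with each control period).
- viewer.grab_frame(name): name is "side" or "top" or "wrist"; returns the picture (480x640x3 uint8, blue, green, red); there is no depth.
- viewer.calibration(name): a dict with "vfov" (degrees; the focal length in pixels is half the picture's height over the tangent of half this angle, whatever the lens; pixels are square), "cx", "cy" (the principal point, pixels), "rvec" (rotation vector, rad) and "tvec" (3), from world to camera coordinates, as OpenCV has them. Camera axes: x right, y down, z forward; pixel columns grow to the right and rows downward; lengths in m; the calibration is good to about 2 mm. The wrist camera is an equidistant fisheye: a pixel r from the principal point sees the ray r / f radians off the axis. A picture is of the moment at which its call begins: read the wrist's pose just before it. calibration takes no time and is no camera call; for the wrist camera it gives the pose at the moment of the call.
- manip.job_done(): hands the job in, once; it reports no verdict.
The state is a dict: "time": time; "joint_pos": joint angles; "joint_vel": joint speeds; "joint_efforts": joint torques, N m; "tool_pos": TCP position; "tool_rot": TCP orientation; "contact_force": force on the tool from outside, world axes, zero at the start; "ft_torque": the same for the moment, N m; "gripper_width": opening from 0.0 (shut) to 1.0 (fully open).
Only numpy, scipy, OpenCV 4.12 (cv2) and the standard library are available. Lean on these libraries where they do the work, as an engineer would, in place of code of your own. Each camera call takes 0.05 s, during which the arm holds its last target. There are 200 camera calls.

## Task

Pick out the three pipe elbows from the fittings on the bench and put each in the bin of its own size: small elbow in the small bin, medium in the medium, large in the large. Set each one down gently (do not drop it) so that it stands upright on its mouth on the bin's floor, as it stood on the bench, and leave the other fittings where they are.

Things in the scene. Friction and masses are not known exactly. Their poses are not given: they have to be found in the camera images.
- elbow_small_center (a point): small pipe elbow, grey iron, standing on one mouth, 41.5 mm high, 100 g. Point: on the lower mouth's axis, 19.5 mm above its underside (half the 39 mm to the bend's top). z up; x along the side mouth, whose axis is 28 mm above the underside and whose end is 28 mm out. Body 22 mm thick across y: grip there, at side-mouth height. Collars at both mouths 27 mm across, 8 mm long.
- bin_small: the small bin: fixed square open-topped white plastic bin, 100 x 100 mm outside, 45 mm high, walls and floor 4 mm thick. Origin: centre of its underside, on the bench; x and y along its sides, z up.
- elbow_medium_center (a point): medium pipe elbow, grey iron, standing on one mouth, 59 mm high, 240 g. Point: on the lower mouth's axis, 28 mm above its underside (half the 56 mm to the bend's top). z up; x along the side mouth, whose axis is 38 mm above the underside and whose end is 38 mm out. Body 36 mm thick across y: grip there, at side-mouth height. Collars at both mouths 42 mm across, 12 mm long.
- bin_medium: the medium bin: fixed square open-topped white plastic bin, 120 x 120 mm outside, 50 mm high, walls and floor 4 mm thick. Origin: centre of its underside, on the bench; x and y along its sides, z up.
- elbow_large_center (a point): large pipe elbow, grey iron, standing on one mouth, 79 mm high, 500 g. Point: on the lower mouth's axis, 38 mm above its underside (half the 76 mm to the bend's top). z up; x along the side mouth, whose axis is 50 mm above the underside and whose end is 50 mm out. Body 52 mm thick across y: grip there, at side-mouth height. Collars at both mouths 58 mm across, 15 mm long.
- bin_large: the large bin: fixed square open-topped white plastic bin, 145 x 145 mm outside, 55 mm high, walls and floor 4 mm thick. Origin: centre of its underside, on the bench; x and y along its sides, z up.
- tee_center (a point): bystander: grey pipe tee lying flat, 76 mm run along x, branch to y, 42 mm high. Point: where the axes cross, 21 mm above its underside. Loose.
- coupling_center (a point): bystander: grey straight pipe coupling (a plain short sleeve) standing on end, 58 mm in diameter, 56 mm high. Point: its centre, half-way up; z is its axis. Loose.
- cap_center (a point): bystander: dark domed pipe cap standing mouth down, 42 mm in diameter, 32 mm high. Point: on its axis, half-way up. Loose.
- valve_center (a point): bystander: small dark gate valve standing with its red hand wheel (56 mm across) on top, body 68 mm long along x, 36 mm wide, 78 mm high overall. Point: centre of the pipe body, 18 mm above its underside. Loose.
There are look-alikes about, which are no part of the job. What is shaped like the part that bears elbow_small_center but green is not meant. Leave any pink look-alike of the part that bears elbow_medium_center alone.

How it is judged:
By the outcome, as a careful person would: the job done as asked, in the order asked, and still so for the second after the job is handed in, with the robot touching nothing.
It also fails if it takes over 86 s, if anything falls off the work surface, if the arm or the gripper's body presses on something with over 40 N, if the wrist force passes 120 N, or if a joint passes its speed limit or range.

## Working session

There is one attempt and no reset: what is moved stays moved. The work goes in short steps, Python scripts to look and compute and a tool call to move; the robot and the scene stay as the last step left them, time stands still between calls to the robot, and variables do not carry over. Pictures are saved under pics/ and viewed, about 12 in all and at most 16, crops included, and the job is handed in when it is done.

Besides the shell and the picture viewer there is one more tool, called after "Request:" in YAML: its name, and indented under it one key for each argument. drive_tool: Moves the arm, as the interface text tells. Its arguments: {"type":"object","properties":{"plan":{"type":"array","items":{"type":"array","items":{"type":"number"}}},"fingers":{"type":"number"}},"required":["plan"]}

```bash
mkdir -p pics; ls
python3 - <<'E'
from plant import status, viewer
import cv2
print(status.state())
for n in("top","side"):
    cv2.imwrite(f"pics/{n}0.png",viewer.grab_frame(n)); print(n,viewer.calibration(n))
print(viewer.calibration("wrist"))
E
```

```text
pics
{'time': 0.0, 'joint_pos': array([-1.25800859e+00,  5.33937234e-02,  1.61431388e+00,  2.42080788e-06,
        1.47601022e+00, -1.19023308e-01]), 'joint_vel': array([-7.62821841e-06, -2.35617966e-04,  6.45611965e-04, -6.21337996e-04,
       -7.54548422e-04, -1.60868917e-03]), 'joint_efforts': array([-1.95075285e-03, -3.93694282e+01, -3.70172489e+01, -2.61788746e-04,
        7.00308665e-03, -1.69698666e-05]), 'tool_pos': array([ 0.26137484, -0.56706266,  0.24702826]), 'tool_rot': array([-0.15073682, -0.69061754, -0.15223266,  0.6907612 ]), 'contact_force': array([ 0.66200628, -0.38884852,  0.78689097]), 'ft_torque': array([ 0.04530548, -0.00785117,  0.00226689]), 'gripper_width': 1.0058537406853056}
top {'vfov': 43.27752999980991, 'cx': 309.6650677710773, 'cy': 238.81839533208716, 'rvec': array([ 2.21096057, -2.14298393,  0.07553144]), 'tvec': array([-0.01169718,  0.51384165,  1.1499131 ])}
side {'vfov': 56.64991491669197, 'cx': 312.4059098311957, 'cy': 240.37351506828918, 'rvec': array([ 0.12763487, -2.75060311,  1.44337876]), 'tvec': array([0.50751586, 0.0511046 , 0.82959475])}
{'vfov': 65.70646984690485, 'cx': 320.57254726680355, 'cy': 237.0306170414234, 'rvec': array([-2.43213602,  1.55803455,  0.23210225]), 'tvec': array([-0.62352609, -0.0368766 ,  0.37971742])}
```

View pics/top0.png

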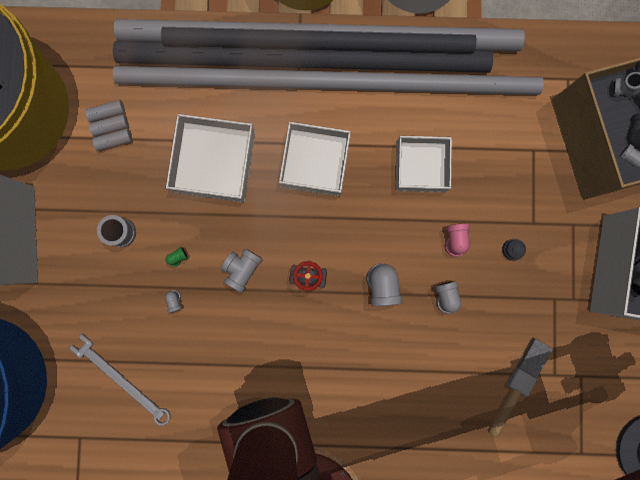

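View pics/side0.png

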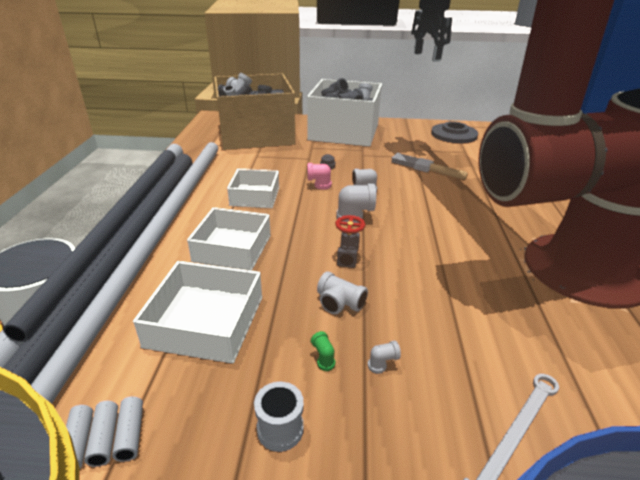

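The grey elbows are small (173,301), medium (447,297) and large (383,285). The look-alikes are green (177,257) and pink (458,240), and the other grey things are the tee (241,270), coupling (116,231) and loose pipe pieces (108,125). The bins are large (210,158), medium (315,158) and small (424,164).

```bash
cat > h.py <<'E'
import numpy as np, cv2
from scipy.spatial.transform import Rotation as R
from plant import status, viewer
def cast(cal,px,z,fish=False):
    px=np.atleast_2d(np.float64(px)); f=240/np.tan(np.radians(cal['vfov']/2))
    d=(px-[cal['cx'],cal['cy']])/f
    if fish:
        r=np.linalg.norm(d,axis=1,keepdims=True)+1e-9; d=np.hstack([d/r*np.sin(r),np.cos(r)])
    else: d=np.hstack([d,np.ones((len(d),1))])
    M=cv2.Rodrigues(cal['rvec'])[0]; c=-M.T@cal['tvec']; w=d@M
    return (c+w*((z-c[2])/w[:,2:]))[:,:2]
def proj(cal,P,fish=False):
    P=np.atleast_2d(P); M=cv2.Rodrigues(cal['rvec'])[0]; p=P@M.T+cal['tvec']; f=240/np.tan(np.radians(cal['vfov']/2))
    if fish:
        n=np.linalg.norm(p[:,:2],axis=1); a=np.arctan2(n,p[:,2]); q=p[:,:2]/n[:,None]*a[:,None]
    else: q=p[:,:2]/p[:,2:]
    return q*f+[cal['cx'],cal['cy']]
def shift(target, yawvec=None):
    """tool-frame shift from present pose to world target; turn (units of 8deg) to align tool y with yawvec"""
    s=status.state(); q=s['tool_rot']; T=R.from_quat([q[1],q[2],q[3],q[0]])
    d=T.inv().apply(np.array(target)-s['tool_pos']); t=None
    if yawvec is not None:
        v=T.inv().apply([*yawvec,0]); a=np.degrees(np.arctan2(v[2],v[1])); a=(a+90)%180-90; t=a/8
    return d,t
E
python3 - <<'E'
from h import *
im=cv2.imread("pics/top0.png"); cal=viewer.calibration("top")
print(R.from_quat(np.roll(status.state()['tool_rot'],-1)).as_matrix().round(3))
hsv=cv2.cvtColor(im,cv2.COLOR_BGR2HSV)
m=((hsv[...,1]<60)&(hsv[...,2]>60)).astype(np.uint8)*255
for n,(x0,y0,x1,y1),z in (("S",(160,285,190,318),.028),("M",(430,275,470,320),.038),("L",(358,255,408,312),.05)):
    k=np.zeros_like(m);k[y0:y1,x0:x1]=m[y0:y1,x0:x1]
    c=max(cv2.findContours(k,0,1)[0],key=cv2.contourArea)
    w=cast(cal,c[:,0].astype(float),z); r=cv2.minAreaRect((w*1000).astype(np.float32)); print(n,r,cv2.boxPoints(r).round().tolist())
for n,(x0,y0,x1,y1) in (("bs",(385,125,462,200)),("bm",(270,112,362,205)),("bl",(155,105,265,210))):
    k=np.zeros_like(m);k[y0:y1,x0:x1]=m[y0:y1,x0:x1]
    c=max(cv2.findContours(k,0,1)[0],key=cv2.contourArea)
    z={'bs':.045,'bm':.05,'bl':.055}[n]
    r=cv2.minAreaRect((cast(cal,c[:,0].astype(float),z)*1000).astype(np.float32)); print(n,r)
a=cv2.resize(im[275:325,140:200],None,fx=8,fy=8)
b=cv2.resize(im[255:320,355:475],None,fx=6,fy=6)[:400]
a=a[:390]
a=cv2.resize(im[275:325,150:190],(320,400)); b=cv2.resize(im[255:320,360:475],(480,271)); b=cv2.copyMakeBorder(b,0,129,0,0,0)
cv2.imwrite("pics/crop0.png",np.hstack([a,b]))
E
```

```text
[[-0.001  0.419 -0.908]
 [ 0.002 -0.908 -0.419]
 [-1.    -0.002 -0.   ]]
S ((387.10406494140625, 260.4300537109375), (40.67906951904297, 28.458288192749023), 13.52418041229248) [[364.0, 270.0], [371.0, 242.0], [410.0, 251.0], [404.0, 279.0]]
M ((409.65191650390625, -259.6392517089844), (56.59950256347656, 43.705909729003906), 12.075899124145508) [[377.0, -244.0], [387.0, -287.0], [442.0, -275.0], [433.0, -232.0]]
L ((430.16827392578125, -136.5740509033203), (79.57389831542969, 57.77054977416992), 10.869115829467773) [[386.0, -116.0], [397.0, -172.0], [475.0, -157.0], [464.0, -101.0]]
bs ((663.1210327148438, -207.67816162109375), (106.6275405883789, 106.45743560791016), 0.7602750062942505)
bm ((665.514892578125, 0.27304840087890625), (120.28510284423828, 127.65497589111328), 82.49273681640625)
bl ((660.4843139648438, 197.36343383789062), (152.1123046875, 151.90670776367188), 83.97295379638672)
```

View pics/crop0.png

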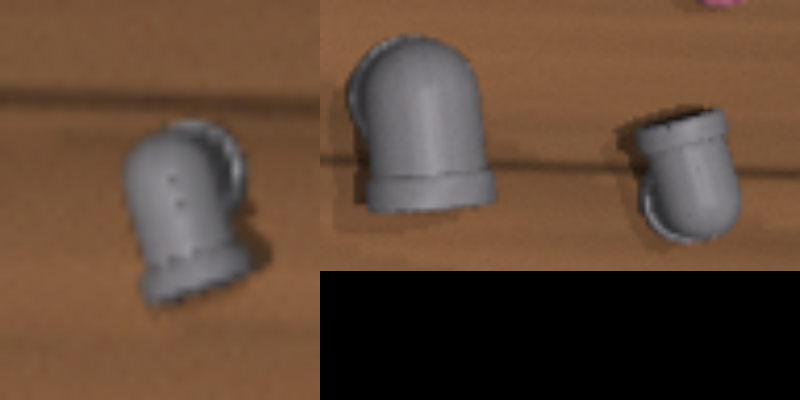

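The crop confirms three plain grey elbows. The small and large side mouths face the robot, and the medium's faces away. I'll set out to a waypoint first, then above the small elbow.

Request:
drive_tool:
  plan:
    - [0, -0.033, -0.038, 0.2]
    - [0, -0.063, -0.073, 0.4]
    - [0, -0.093, -0.108, 0.6]
    - [0, -0.123, -0.142, 0.8]
    - [0, -0.153, -0.177, 1.0]
    - [0, -0.183, -0.211, 1.15]
    - [0, -0.213, -0.246, 1.15]
    - [0, -0.243, -0.281, 1.15]
    - [0, -0.273, -0.315, 1.15]
    - [0, -0.302, -0.349, 1.15]
  fingers: 0.06

```text
time: 1.1
tool_pos: [0.4523, -0.1453, 0.248]
tool_rot: [-0.096, -0.701, -0.096, 0.701]
contact_force: [-0.0, 0.2, 0.8]
gripper_width: 0.702
```

Run:
```python
from h import *
s=status.state();print(s['tool_pos'],s['time'],s['joint_pos'])
print(shift([.39,.26,.2],(.268,-.963)))
c=viewer.calibration('wrist');M=cv2.Rodrigues(c['rvec'])[0];print(-M.T@c['tvec']-s['tool_pos'],M[2])
```

```text
[ 0.45228869 -0.14531371  0.24796905] 1.1 [-4.67696268e-01 -3.19001744e-01  1.95032673e+00 -9.64693805e-06
  1.51041225e+00  8.31899709e-01]
(array([ 0.04800029, -0.40718154, -0.04857236]), np.float64(-0.0016319673354310282))
[0.07057675 0.01973029 0.12544278] [-0.27774213 -0.07607426 -0.95763877]
```

Request:
drive_tool:
  plan:
    - [0.005, -0.05, -0.006, 0]
    - [0.01, -0.1, -0.012, 0]
    - [0.015, -0.15, -0.018, 0]
    - [0.02, -0.2, -0.024, 0]
    - [0.025, -0.25, -0.03, 0]
    - [0.03, -0.3, -0.036, 0]
    - [0.036, -0.35, -0.042, 0]
    - [0.042, -0.39, -0.046, 0]
    - [0.048, -0.407, -0.048, 0]
    - [0.048, -0.407, -0.048, 0]

```text
time: 2.1
tool_pos: [0.3878, 0.2593, 0.1988]
tool_rot: [-0.097, -0.699, -0.097, 0.701]
contact_force: [-0.7, -0.1, -0.3]
gripper_width: 0.702
```

```bash
cat > look.py <<'E'
from h import *
import sys,json
def look(name):
    c=viewer.calibration('wrist'); im=viewer.grab_frame('wrist'); cv2.imwrite(f'pics/{name}.png',im)
    json.dump({k:np.array(v).tolist() for k,v in c.items()},open(f'pics/{name}.json','w')); return c,im
if __name__=='__main__': look(sys.argv[1]); s=status.state(); print(s['time'],s['tool_pos'])
E
python3 look.py w1
```

```text
2.15 [0.3884328  0.25816676 0.19931612]
```

View pics/w1.png

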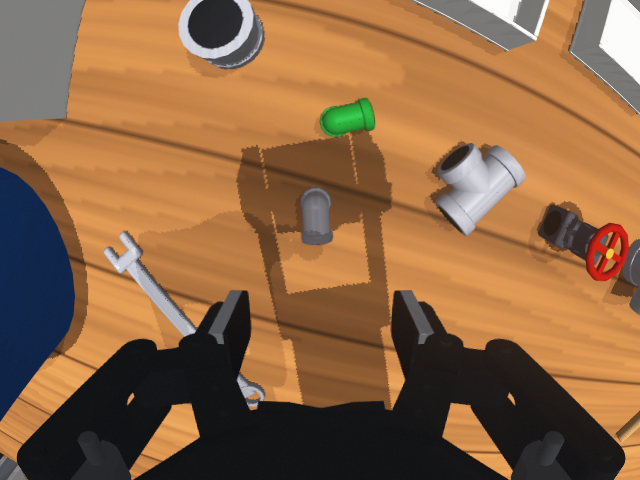

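The small grey elbow is at (316,215) with its bend at (315,190) and side mouth at (317,244). The green one is at (348,118), clear of the jaws.

Run:
```python
from h import *
import json
c={k:np.array(v) for k,v in json.load(open('pics/w1.json')).items()}
im=cv2.imread('pics/w1.png');hsv=cv2.cvtColor(im,cv2.COLOR_BGR2HSV)
m=(hsv[...,1]<75).astype(np.uint8)*255;k=np.zeros_like(m);k[175:255,285:350]=m[175:255,285:350]
b=max(cv2.findContours(k,0,1)[0],key=cv2.contourArea);print(cv2.boundingRect(b))
for y in range(190,246,6):
    xs=np.where(k[y])[0]
    if len(xs): 
        e=cast(c,[[xs.min(),y],[xs.max(),y]],.028,True)*1000; print(y,xs.min(),xs.max(),e.mean(0).round(1),np.linalg.norm(e[0]-e[1]).round(1))
print(cast(c,[[317,244.5]],.0415,True)*1000, cast(c,[[315,189]],.028,True)*1000,cast(c,[[315,189]],.02,True)*1000)
```

```text
(301, 187, 32, 58)
190 306 325 [409.  269.9] 15.3
196 302 329 [404.2 268.6] 21.8
202 301 330 [399.5 267.3] 23.6
208 302 329 [394.7 265.9] 22.0
214 302 328 [389.7 265. ] 21.3
220 303 329 [385.  262.8] 21.4
226 303 329 [380.1 261.4] 21.5
232 302 331 [375.2 259.7] 24.1
238 302 331 [370.2 258.3] 24.2
244 309 320 [364.7 258.5] 9.2
[[369.13861353 257.39186049]] [[409.66215871 270.51077503]] [[408.33944711 270.26923706]]
```

```bash
python3 -c "
from h import *
print(shift([.3925,.265,.028],(.288,-.957)))"
```

```text
(array([ 0.17129965, -0.00559979, -0.0061253 ]), np.float64(-0.132449070104375))
```

Request:
drive_tool:
  plan:
    - [0.035, -0.0056, -0.006, -0.13]
    - [0.075, -0.0056, -0.006, -0.13]
    - [0.11, -0.0056, -0.006, -0.13]
    - [0.135, -0.0056, -0.006, -0.13]
    - [0.155, -0.0056, -0.006, -0.13]
    - [0.166, -0.0056, -0.006, -0.13]
    - [0.171, -0.0056, -0.006, -0.13]
    - [0.171, -0.0056, -0.006, -0.13]
  fingers: 0.05

```text
time: 2.95
tool_pos: [0.3939, 0.2642, 0.0294]
tool_rot: [-0.102, -0.7, -0.102, 0.7]
contact_force: [-0.6, 0.5, 0.1]
gripper_width: 0.583
```

Request:
drive_tool:
  plan:
    - [0, 0, 0, 0]
    - [0, 0, 0, 0]
    - [0, 0, 0, 0]
    - [0, 0, 0, 0]
    - [0, 0, 0, 0]
    - [0, 0, 0, 0]
    - [0, 0, 0, 0]
    - [0, 0, 0, 0]
  fingers: 0.01

```text
time: 3.75
tool_pos: [0.3949, 0.2653, 0.0308]
tool_rot: [0.102, 0.701, 0.102, -0.699]
contact_force: [0.1, 0.9, 5.7]
gripper_width: 0.234
```

```bash
python3 look.py w2; python3 -c "
from h import *
print(status.state()['gripper_width']*85.4)"
```

```text
3.8 [0.39493429 0.26532643 0.03084784]
19.99639931778208
```

View pics/w2.png

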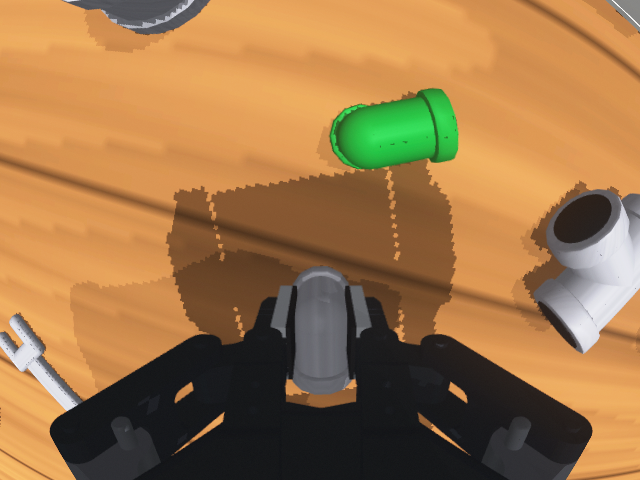

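The small elbow is gripped squarely between the pads, with the bend at (321,275) and the mouth at (321,390). The green one is undisturbed at (395,130). I'll lift it and carry it to the small bin.

Request:
drive_tool:
  plan:
    - [-0.01, 0, 0, 0]
    - [-0.035, 0, 0, 0]
    - [-0.07, 0, 0, 0]
    - [-0.11, 0.01, -0.002, 0]
    - [-0.14, 0.035, -0.008, 0]
    - [-0.15, 0.07, -0.016, 0]
    - [-0.15, 0.11, -0.025, 0]
    - [-0.15, 0.155, -0.036, 0]
    - [-0.15, 0.2, -0.046, 0]
    - [-0.15, 0.245, -0.056, 0]
    - [-0.15, 0.29, -0.067, 0]
    - [-0.15, 0.335, -0.077, 0]

```text
time: 5.0
tool_pos: [0.5631, -0.036, 0.1792]
tool_rot: [-0.102, -0.699, -0.102, 0.7]
contact_force: [-0.4, 0.4, -0.9]
gripper_width: 0.234
```

Request:
drive_tool:
  plan:
    - [0, 0.045, -0.01, 0]
    - [0, 0.085, -0.02, 0]
    - [0, 0.12, -0.028, 0]
    - [0, 0.15, -0.034, 0]
    - [0.01, 0.17, -0.039, 0]
    - [0.02, 0.185, -0.042, 0]
    - [0.03, 0.192, -0.043, 0]
    - [0.03, 0.195, -0.044, 0]
    - [0.03, 0.195, -0.044, 0]

```text
time: 5.9
tool_pos: [0.6604, -0.2083, 0.1488]
tool_rot: [-0.102, -0.699, -0.102, 0.7]
contact_force: [-0.4, 0.3, -1.9]
gripper_width: 0.234
```

```bash
python3 look.py w3; python3 -c "
from h import *
print(status.state()['gripper_width']*85.4,shift([.663,-.208,.14]))"
```

```text
5.95 [ 0.66069895 -0.20811365  0.14954651]
20.01397122039124 (array([ 0.00954617,  0.0005519 , -0.00223819]), None)
```

View pics/w3.png

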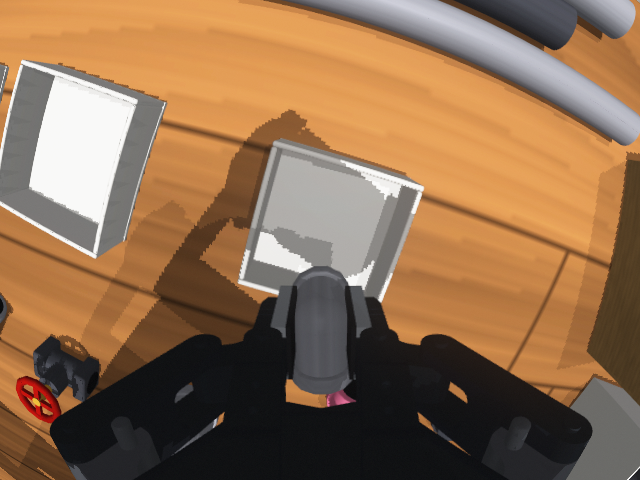

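Run:
```python
from h import *
import json
c={k:np.array(v) for k,v in json.load(open('pics/w3.json')).items()}
w=cast(c,[[275,142],[423,187],[240,285],[380,303]],.045,True);print(w.round(4))
a,b=w[:2];u=(b-a)/np.linalg.norm(b-a);n=np.array([u[1],-u[0]]);n*=-np.sign(n[0]);ctr=(a+b)/2+n*.05;print(np.linalg.norm(b-a),ctr,ctr-np.array(status.state()['tool_pos'][:2]))
# medium bin rim: back-left, back-right, front-right
print(cast(c,[[23,62],[165,101],[97,256]],.05,True).round(4))
cal=viewer.calibration('top');print(proj(cal,[[*ctr,.045]]))
```

```text
[[ 0.7148 -0.1625]
 [ 0.715  -0.2598]
 [ 0.6157 -0.1634]
 [ 0.6303 -0.2598]]
0.09727706484596033 [ 0.66485536 -0.2112214 ] [ 0.00415641 -0.00310775]
[[ 0.734   0.0483]
 [ 0.7234 -0.0873]
 [ 0.6051 -0.0531]]
[[424.93234008 162.50416036]]
```

Request:
drive_tool:
  plan:
    - [0.015, 0.003, -0.003, 0]
    - [0.045, 0.003, -0.003, 0]
    - [0.075, 0.003, -0.003, 0]
    - [0.093, 0.003, -0.003, 0]
    - [0.104, 0.003, -0.003, 0]
    - [0.109, 0.003, -0.003, 0]
    - [0.112, 0.003, -0.003, 0]
    - [0.112, 0.003, -0.003, 0]
    - [0.112, 0.003, -0.003, 0]

```text
time: 6.85
tool_pos: [0.6654, -0.2112, 0.0388]
tool_rot: [0.102, 0.7, 0.101, -0.699]
contact_force: [-1.1, 0.4, -1.0]
gripper_width: 0.234
```

Request:
drive_tool:
  plan:
    - [0.001, 0, 0, 0]
    - [0.002, 0, 0, 0]
    - [0.002, 0, 0, 0]

```text
time: 7.15
tool_pos: [0.6646, -0.2107, 0.0355]
tool_rot: [0.102, 0.7, 0.102, -0.7]
contact_force: [-1.4, 0.3, -1.6]
gripper_width: 0.238
```

Request:
drive_tool:
  plan:
    - [0.001, 0, 0, 0]
    - [0.001, 0, 0, 0]
    - [0.001, 0, 0, 0]

```text
time: 7.45
tool_pos: [0.6647, -0.2108, 0.0349]
tool_rot: [0.102, 0.7, 0.102, -0.7]
contact_force: [-1.9, 1.0, 3.5]
gripper_width: 0.233
```

Request:
drive_tool:
  plan:
    - [0.001, 0, 0, 0]
    - [0.001, 0, 0, 0]
    - [0.001, 0, 0, 0]

```text
time: 7.75
tool_pos: [0.6648, -0.2108, 0.0349]
tool_rot: [-0.102, -0.7, -0.102, 0.7]
contact_force: [-4.8, 1.4, 8.0]
gripper_width: 0.235
```

Request:
drive_tool:
  plan:
    - [-0.001, 0, 0, 0]
    - [-0.001, 0, 0, 0]
    - [-0.001, 0, 0, 0]
    - [-0.001, 0, 0, 0]
    - [-0.005, 0, 0, 0]
    - [-0.02, 0, 0, 0]
    - [-0.05, 0, 0, 0]
    - [-0.09, 0, 0, 0]
    - [-0.13, 0, 0, 0]
    - [-0.15, 0, 0, 0]
    - [-0.16, 0, 0, 0]
    - [-0.16, 0, 0, 0]
  fingers: 0.042

```text
time: 8.95
tool_pos: [0.6655, -0.2111, 0.1962]
tool_rot: [0.103, 0.701, 0.101, -0.698]
contact_force: [0.4, -0.3, 0.0]
gripper_width: 0.491
```

```bash
python3 look.py w4;python3 - <<'E'
from h import *
im=cv2.imread('pics/top0.png');cal=viewer.calibration('top')
t=viewer.grab_frame('top');cv2.imwrite('pics/t4.png',t)
w=cv2.imread('pics/w4.png')
cv2.imwrite('pics/c4.png',np.hstack([cv2.resize(w,(480,360)),cv2.resize(t[120:210,380:470],(320,360))[:, :320]]))
# medium aim: direction pixels from crop
s=480/115
p=np.array([[365,120],[375,215]])  # mouth end centre, bend centre (crop)
o=np.c_[360+(p[:,0])/s,255+p[:,1]/s] ; print(o)
o=np.array([[360+(680-320)/s,255+120/s],[360+(705-320)/s,255+205/s]]); v=cast(cal,o,.038);print(v)
d=v[0]-v[1];d/=np.linalg.norm(d);print(d); t=v[0]-d*.030; print(t,shift([*t,.2],(-d[1],d[0])),status.state()['joint_pos'])
E
```

```text
9.0 [ 0.6645804  -0.21075451  0.19370345]
[[447.44791667 283.75      ]
 [449.84375    306.51041667]]
[[ 0.43539714 -0.25654626]
 [ 0.39746936 -0.2683429 ]]
[0.954879  0.2969951]
[ 0.40675077 -0.26545611] (array([-0.00755685, -0.02068028,  0.2621742 ]), np.float64(-0.08723626813526408)) [-4.13724740e-01  2.55184029e-01  1.48316634e+00  1.23609185e-05
  1.40523971e+00  8.67706794e-01]
```

View pics/c4.png

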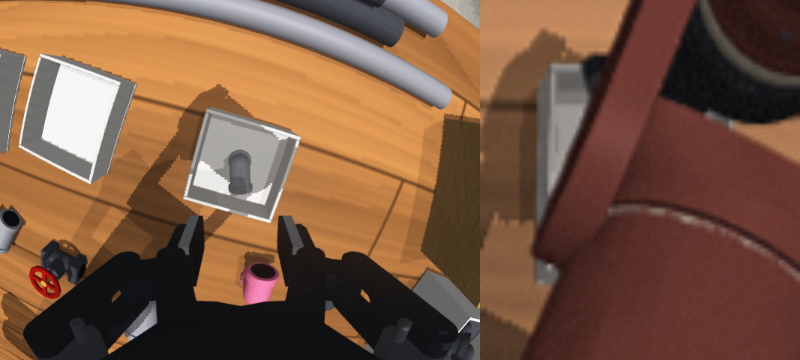

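The small elbow stands upright near the middle of its bin (240,170 in the crop). The pink look-alike is at (260,280). Next is the medium.

Request:
drive_tool:
  plan:
    - [-0.002, -0.002, 0.03, 0]
    - [-0.004, -0.006, 0.075, 0]
    - [-0.006, -0.01, 0.12, 0]
    - [-0.007, -0.013, 0.165, 0]
    - [-0.0075, -0.016, 0.21, 0]
    - [-0.0075, -0.019, 0.24, 0]
    - [-0.0075, -0.02, 0.257, 0]
    - [-0.0075, -0.02, 0.262, 0]
    - [-0.0075, -0.02, 0.262, 0]
  fingers: 0.07

```text
time: 9.95
tool_pos: [0.4071, -0.266, 0.1994]
tool_rot: [-0.101, -0.699, -0.102, 0.7]
contact_force: [0.4, 1.0, 0.2]
gripper_width: 0.818
```

```bash
python3 look.py w5;python3 - <<'E'
from h import *
import json
c={k:np.array(v) for k,v in json.load(open('pics/w5.json')).items()}
p=proj(c,[[.407,-.265,.04]],True)[0];print(p)
im=cv2.imread('pics/w5.png');hsv=cv2.cvtColor(im,cv2.COLOR_BGR2HSV)
x,y=p.astype(int)
m=(hsv[...,1]<75).astype(np.uint8)*255
for yy in range(y-60,y+60,8):
    xs=np.where(m[yy,x-60:x+60])[0]+x-60
    if len(xs):
        e=cast(c,[[xs.min(),yy],[xs.max(),yy]],.038,True)*1000; print(yy,xs.min(),xs.max(),e.mean(0).round(1),np.linalg.norm(e[0]-e[1]).round(1))
E
```

```text
10.0 [ 0.40772597 -0.26603513  0.19975988]
[320.19292955 221.62374252]
185 291 343 [ 434.1 -254.4] 40.5
193 291 343 [ 428.  -256.2] 40.7
201 295 339 [ 421.9 -258. ] 34.6
209 295 339 [ 415.7 -259.8] 34.8
217 295 340 [ 409.5 -262. ] 35.8
225 295 340 [ 403.2 -263.9] 36.0
233 296 339 [ 396.8 -265.7] 34.6
241 299 335 [ 390.3 -267.2] 29.1
249 308 327 [ 383.8 -269.5] 15.5
```

View pics/w5.png

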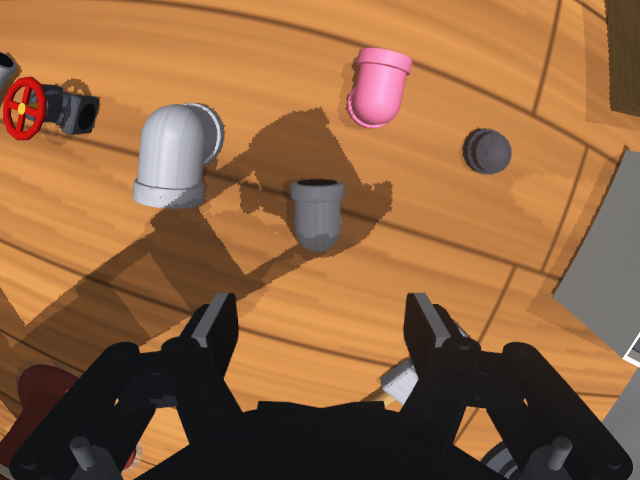

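The medium grey elbow is at (318,215), with its mouth at (318,183) facing away. The pink one is at (380,88) and the large at (170,157).

```bash
python3 -c "
from h import *
print(shift([.405,-.263,.038],(.285,-.959)))"
```

```text
(array([ 0.16176628, -0.00343787,  0.00165905]), np.float64(0.0019351523817565663))
```

Request:
drive_tool:
  plan:
    - [0.03, -0.0034, 0.0017, 0]
    - [0.07, -0.0034, 0.0017, 0]
    - [0.105, -0.0034, 0.0017, 0]
    - [0.13, -0.0034, 0.0017, 0]
    - [0.148, -0.0034, 0.0017, 0]
    - [0.158, -0.0034, 0.0017, 0]
    - [0.162, -0.0034, 0.0017, 0]
    - [0.162, -0.0034, 0.0017, 0]

```text
time: 10.8
tool_pos: [0.4056, -0.2635, 0.0387]
tool_rot: [-0.102, -0.7, -0.102, 0.7]
contact_force: [-0.6, -0.0, -0.0]
gripper_width: 0.82
```

Request:
drive_tool:
  plan:
    - [0, 0, 0, 0]
    - [0, 0, 0, 0]
    - [0, 0, 0, 0]
    - [0, 0, 0, 0]
    - [0, 0, 0, 0]
    - [0, 0, 0, 0]
    - [0, 0, 0, 0]
    - [0, 0, 0, 0]
    - [0, 0, 0, 0]
  fingers: 0.02

```text
time: 11.7
tool_pos: [0.406, -0.2643, 0.0402]
tool_rot: [0.103, 0.7, 0.101, -0.699]
contact_force: [-0.3, 1.1, 6.4]
gripper_width: 0.4
```

```bash
python3 look.py w6; python3 -c "
from h import *
cal=viewer.calibration('top')
t=viewer.grab_frame('top');cv2.imwrite('pics/t6.png',t)
s=status.state();print(s['gripper_width']*85.4,s['tool_pos'],s['contact_force'])
print(shift([.667,-.002,.19]))"
```

```text
11.75 [ 0.40601569 -0.26430514  0.04024157]
34.547235667130266 [ 0.40602742 -0.26431284  0.0402486 ] [-0.62777983  1.79787589  5.96505362]
(array([-0.14965929, -0.17665819, -0.32516792]), None)
```

View pics/w6.png

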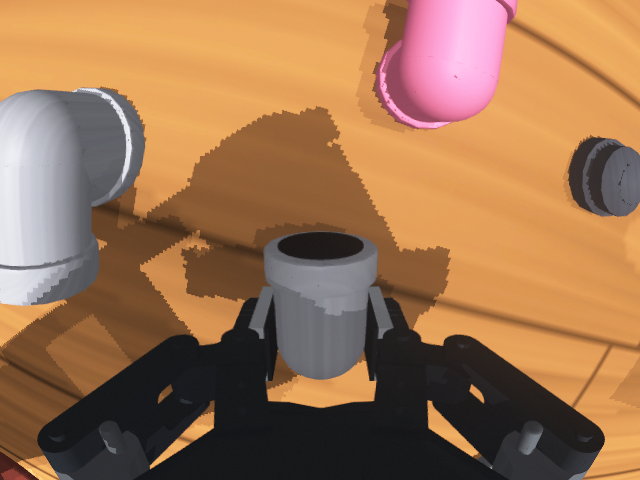

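The medium is gripped squarely, mouth at (320,245), and nothing else was touched.

Request:
drive_tool:
  plan:
    - [-0.01, 0, 0, 0]
    - [-0.03, 0, 0, 0]
    - [-0.06, 0, 0, 0]
    - [-0.095, -0.003, -0.006, 0]
    - [-0.125, -0.012, -0.022, 0]
    - [-0.145, -0.027, -0.05, 0]
    - [-0.15, -0.045, -0.083, 0]
    - [-0.15, -0.065, -0.12, 0]
    - [-0.15, -0.085, -0.157, 0]
    - [-0.15, -0.105, -0.193, 0]
    - [-0.15, -0.125, -0.23, 0]
    - [-0.15, -0.143, -0.263, 0]

```text
time: 13.0
tool_pos: [0.6169, -0.0497, 0.1883]
tool_rot: [-0.102, -0.699, -0.102, 0.7]
contact_force: [-0.7, -0.2, -2.3]
gripper_width: 0.401
```

Request:
drive_tool:
  plan:
    - [0.003, -0.014, -0.025, 0]
    - [0.01, -0.024, -0.044, 0]
    - [0.018, -0.03, -0.056, 0]
    - [0.02, -0.033, -0.061, 0]
    - [0.02, -0.034, -0.062, 0]
    - [0.02, -0.034, -0.062, 0]

```text
time: 13.6
tool_pos: [0.6657, -0.0017, 0.1688]
tool_rot: [-0.102, -0.7, -0.102, 0.7]
contact_force: [-0.0, -0.1, -1.9]
gripper_width: 0.402
```

```bash
python3 look.py w7; python3 -c "
from h import *
s=status.state();print(s['gripper_width']*85.4,s['tool_pos'],s['contact_force'])"
```

```text
13.65 [ 0.66581062 -0.00194123  0.16914731]
34.70635499222181 [ 0.66581062 -0.00194123  0.16914731] [-0.18102528 -0.50815816 -2.05899309]
```

View pics/w7.png

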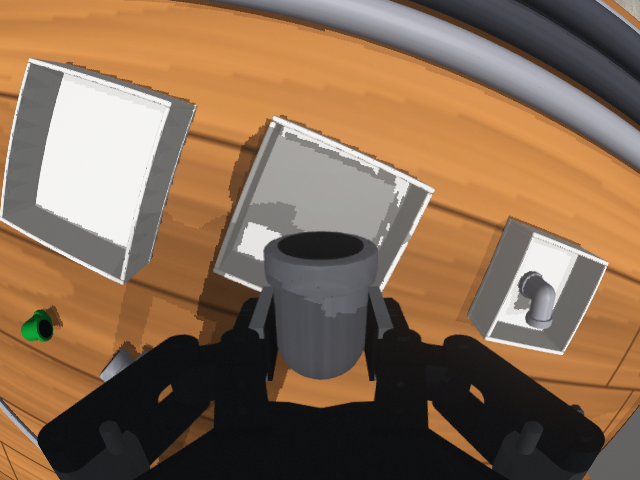

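The medium bin's rim corners are at (274,117), (434,190) and (214,271). The small elbow is upright in its bin at (537,298).

Run:
```python
from h import *
import json
c={k:np.array(v) for k,v in json.load(open('pics/w7.json')).items()}
w=cast(c,[[274,116],[434,189],[214,271]],.05,True);print(w.round(4))
ctr=(w[1]+w[2])/2
print(np.linalg.norm(w[0]-w[1]),np.linalg.norm(w[0]-w[2]),ctr,shift([*(ctr-np.array([.003,.001])),.0463]))
v=cast(c,[[29,59],[195,104],[124,283],[1,220]],.055,True);print(v.round(3),v.mean(0))
```

```text
[[ 0.7355  0.0508]
 [ 0.7204 -0.0662]
 [ 0.6185  0.0656]]
0.11796551157218527 0.11787454179279755 [ 6.69439563e-01 -2.60163560e-04] (array([ 0.12284714, -0.00051612, -0.00079765]), None)
[[0.743 0.263]
 [0.731 0.104]
 [0.587 0.135]
 [0.601 0.277]] [0.66543954 0.1948724 ]
```

Request:
drive_tool:
  plan:
    - [0.02, -0.0005, -0.001, 0]
    - [0.05, -0.0005, -0.001, 0]
    - [0.08, -0.0005, -0.001, 0]
    - [0.1, -0.0005, -0.001, 0]
    - [0.112, -0.0005, -0.001, 0]
    - [0.118, -0.0005, -0.001, 0]
    - [0.122, -0.0005, -0.001, 0]
    - [0.122, -0.0005, -0.001, 0]
    - [0.122, -0.0005, -0.001, 0]

```text
time: 14.55
tool_pos: [0.6679, -0.0005, 0.0482]
tool_rot: [0.102, 0.7, 0.102, -0.699]
contact_force: [0.1, 0.4, -2.8]
gripper_width: 0.401
```

Request:
drive_tool:
  plan:
    - [0.001, 0, 0, 0]
    - [0.0015, 0, 0, 0]
    - [0.0015, 0, 0, 0]

```text
time: 14.85
tool_pos: [0.6671, -0.0004, 0.0456]
tool_rot: [0.102, 0.7, 0.102, -0.7]
contact_force: [-0.2, -0.3, -2.2]
gripper_width: 0.405
```

Request:
drive_tool:
  plan:
    - [0.001, 0, 0, 0]
    - [0.001, 0, 0, 0]
    - [0.001, 0, 0, 0]

```text
time: 15.15
tool_pos: [0.6671, -0.0004, 0.0444]
tool_rot: [0.102, 0.7, 0.102, -0.7]
contact_force: [0.6, 0.5, -1.4]
gripper_width: 0.405
```

Request:
drive_tool:
  plan:
    - [0.001, 0, 0, 0]
    - [0.001, 0, 0, 0]
    - [0.001, 0, 0, 0]

```text
time: 15.45
tool_pos: [0.6672, -0.0004, 0.0444]
tool_rot: [0.102, 0.7, 0.102, -0.7]
contact_force: [-3.7, 1.2, 5.9]
gripper_width: 0.401
```

Request:
drive_tool:
  plan:
    - [0, 0, 0, 0]
    - [-0.001, 0, 0, 0]
    - [-0.001, 0, 0, 0]
    - [-0.001, 0, 0, 0]
    - [-0.005, 0, 0, 0]
    - [-0.02, 0, 0, 0]
    - [-0.05, 0, 0, 0]
    - [-0.09, 0, 0, 0]
    - [-0.13, 0, 0, 0]
    - [-0.16, 0, 0, 0]
    - [-0.17, 0, 0, 0]
    - [-0.17, 0, 0, 0]
  fingers: 0.056

```text
time: 16.65
tool_pos: [0.6681, -0.0005, 0.2164]
tool_rot: [0.102, 0.701, 0.102, -0.698]
contact_force: [0.5, -0.2, -0.6]
gripper_width: 0.658
```

```bash
python3 look.py w8;python3 - <<'E'
from h import *
im=cv2.imread('pics/top0.png');cal=viewer.calibration('top')
s=480/115
o=np.array([[360+(430-320)/s,255+208/s],[360+(418-320)/s,255+90/s]]); v=cast(cal,o,.05);print(v)
d=v[0]-v[1];d/=np.linalg.norm(d);print(d); t=v[0]-d*.040; print(t,shift([*t,.215],(d[1],-d[0])))
E
```

```text
16.7 [ 6.66941736e-01 -4.28553046e-04  2.13539522e-01]
[[ 0.39250181 -0.14293176]
 [ 0.44499756 -0.13641501]]
[-0.99238272 -0.12319305]
[ 0.43219712 -0.13800404] (array([-0.00161373,  0.06487192,  0.26424082]), np.float64(1.1879098347805481))
```

View pics/w8.png

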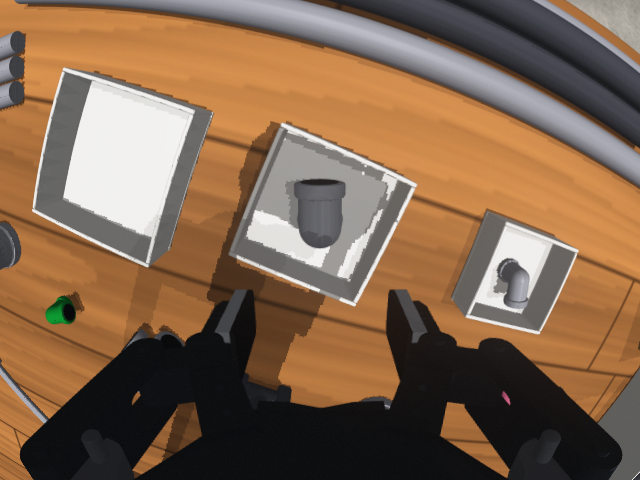

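The medium stands upright in its bin at (320,213). Now the large.

Request:
drive_tool:
  plan:
    - [0, 0.007, 0.03, 0.3]
    - [0, 0.017, 0.072, 0.6]
    - [0, 0.028, 0.115, 0.9]
    - [0, 0.039, 0.158, 1.19]
    - [0, 0.05, 0.2, 1.19]
    - [0, 0.058, 0.236, 1.19]
    - [0, 0.063, 0.257, 1.19]
    - [0, 0.065, 0.264, 1.19]
    - [0, 0.065, 0.264, 1.19]
  fingers: 0.0854

```text
time: 17.6
tool_pos: [0.4314, -0.138, 0.2114]
tool_rot: [-0.042, -0.705, -0.044, 0.707]
contact_force: [0.9, 0.1, -0.4]
gripper_width: 1.001
```

```bash
python3 look.py w9;python3 - <<'E'
from h import *
import json
c={k:np.array(v) for k,v in json.load(open('pics/w9.json')).items()}
print(status.state()['tool_pos'])
p=proj(c,[[.432,-.138,.05]],True)[0];print(p)
im=cv2.imread('pics/w9.png');hsv=cv2.cvtColor(im,cv2.COLOR_BGR2HSV)
x,y=p.astype(int)
m=(hsv[...,1]<75).astype(np.uint8)*255
for yy in range(y-75,y+75,8):
    xs=np.where(m[yy,x-65:x+65])[0]+x-65
    if len(xs):
        e=cast(c,[[xs.min(),yy],[xs.max(),yy]],.05,True)*1000; print(yy,xs.min(),xs.max(),e.mean(0).round(1),np.linalg.norm(e[0]-e[1]).round(1))
E
```

```text
17.65 [ 0.432159   -0.13773709  0.21190853]
[ 0.432159   -0.13773709  0.21190853]
[321.54592855 220.25347663]
169 306 337 [ 472.6 -133. ] 23.9
177 297 345 [ 466.4 -133.4] 37.2
185 292 351 [ 460.2 -134.5] 46.0
193 289 352 [ 453.8 -134.5] 49.4
201 289 353 [ 447.5 -135.7] 50.4
209 289 353 [ 441.1 -136.4] 50.7
217 289 353 [ 434.6 -137.2] 50.9
225 289 353 [ 428.1 -138. ] 51.2
233 289 353 [ 421.5 -138.8] 51.6
241 289 352 [ 414.7 -139.3] 51.1
249 287 354 [ 407.9 -140.1] 54.7
257 286 355 [ 401.  -140.9] 56.8
265 286 355 [ 394.  -141.8] 57.2
273 292 349 [ 386.9 -142.6] 47.6
```

View pics/w9.png

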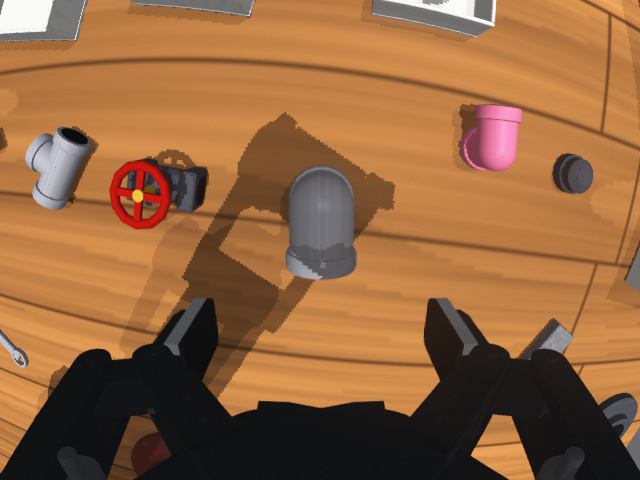

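The large elbow is at (321,220), bend at (321,168), mouth at (321,277), 51–52 mm across the body as expected. The valve's near end at (205,190) clears the open jaws.

```bash
python3 -c "
from h import *
print(shift([.436,-.1368,.050],(.121,-.9926)))"
```

```text
(array([ 0.16190289, -0.00021073, -0.00417296]), np.float64(0.010041160694489903))
```

Request:
drive_tool:
  plan:
    - [0.03, 0, -0.004, 0]
    - [0.07, 0, -0.004, 0]
    - [0.105, 0, -0.004, 0]
    - [0.13, 0, -0.004, 0]
    - [0.148, 0, -0.004, 0]
    - [0.158, 0, -0.004, 0]
    - [0.162, 0, -0.004, 0]
    - [0.162, 0, -0.004, 0]
  fingers: 0.076

```text
time: 18.45
tool_pos: [0.4368, -0.1373, 0.0512]
tool_rot: [-0.044, -0.706, -0.044, 0.706]
contact_force: [-0.3, 0.5, 0.4]
gripper_width: 0.894
```

Request:
drive_tool:
  plan:
    - [0, 0, 0, 0]
    - [0, 0, 0, 0]
    - [0, 0, 0, 0]
    - [0, 0, 0, 0]
    - [0, 0, 0, 0]
    - [0, 0, 0, 0]
    - [0, 0, 0, 0]
    - [0, 0, 0, 0]
    - [0, 0, 0, 0]
  fingers: 0.035

```text
time: 19.35
tool_pos: [0.4378, -0.1379, 0.053]
tool_rot: [0.044, 0.707, 0.043, -0.705]
contact_force: [-0.3, 2.4, 5.6]
gripper_width: 0.596
```

```bash
python3 -c "
from h import *
s=status.state();print(s['gripper_width']*85.4,s['tool_pos'],s['contact_force'])
print(shift([.667,.196,.2],(-.13,.99)))"
```

```text
50.8853459328693 [ 0.43777049 -0.13793149  0.05295853] [-0.29047263  2.40294573  5.58454116]
(array([-0.14659535, -0.30308507, -0.2689365 ]), np.float64(-0.05334458579103796))
```

Request:
drive_tool:
  plan:
    - [-0.008, 0, 0, 0]
    - [-0.025, 0, 0, 0]
    - [-0.05, 0, 0, 0]
    - [-0.08, 0, 0, 0]
    - [-0.115, 0, 0, 0]
    - [-0.14, -0.008, -0.007, 0]
    - [-0.15, -0.025, -0.022, 0]
    - [-0.15, -0.05, -0.044, 0]
    - [-0.15, -0.08, -0.071, 0]
    - [-0.15, -0.11, -0.098, 0]
    - [-0.15, -0.14, -0.124, 0]
    - [-0.15, -0.17, -0.151, 0]

```text
time: 20.55
tool_pos: [0.5649, 0.051, 0.1999]
tool_rot: [-0.044, -0.705, -0.043, 0.707]
contact_force: [0.3, -0.3, -3.3]
gripper_width: 0.593
```

Request:
drive_tool:
  plan:
    - [0, -0.03, -0.027, 0]
    - [0, -0.06, -0.053, 0]
    - [0, -0.085, -0.075, 0]
    - [0, -0.105, -0.093, 0]
    - [0.005, -0.12, -0.106, 0]
    - [0.01, -0.129, -0.114, 0]
    - [0.01, -0.133, -0.118, 0]
    - [0.01, -0.133, -0.118, 0]

```text
time: 21.35
tool_pos: [0.6656, 0.196, 0.1902]
tool_rot: [-0.044, -0.705, -0.043, 0.707]
contact_force: [0.7, 0.4, -3.6]
gripper_width: 0.588
```

```bash
python3 look.py w10; python3 -c "
from h import *
s=status.state();print(s['gripper_width']*85.4,s['tool_pos'],s['contact_force'])"
```

```text
21.4 [0.66571221 0.195556   0.19077143]
50.78634198475379 [0.66571221 0.195556   0.19077143] [ 0.69990327  0.11900281 -4.75264153]
```

View pics/w10.png

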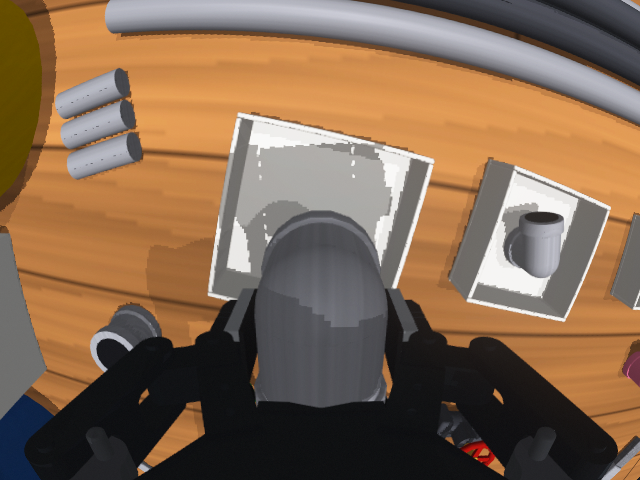

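The large bin's rim corners are at (239,114), (433,160) and (209,295). The medium is upright in its bin at (541,243).

Run:
```python
from h import *
import json
c={k:np.array(v) for k,v in json.load(open('pics/w10.json')).items()}
w=cast(c,[[239,113],[434,159],[208,296]],.055,True);print(w.round(4))
ctr=(w[1]+w[2])/2
print(np.linalg.norm(w[0]-w[1]),np.linalg.norm(w[0]-w[2]),ctr,shift([*ctr,.060]))
```

```text
[[0.7432 0.2633]
 [0.7284 0.1218]
 [0.6001 0.2792]]
0.14229548000572226 0.143978200167365 [0.66424903 0.20051026] (array([ 0.13076934, -0.00517681,  0.00065738]), None)
```

Request:
drive_tool:
  plan:
    - [0.015, -0.005, 0, 0]
    - [0.04, -0.005, 0, 0]
    - [0.07, -0.005, 0, 0]
    - [0.097, -0.005, 0, 0]
    - [0.114, -0.005, 0, 0]
    - [0.124, -0.005, 0, 0]
    - [0.129, -0.005, 0, 0]
    - [0.131, -0.005, 0, 0]
    - [0.131, -0.005, 0, 0]
    - [0.131, -0.005, 0, 0]

```text
time: 22.4
tool_pos: [0.6665, 0.2014, 0.0619]
tool_rot: [0.043, 0.707, 0.044, -0.705]
contact_force: [-0.5, 0.4, -4.7]
gripper_width: 0.588
```

Request:
drive_tool:
  plan:
    - [0.001, 0, 0, 0]
    - [0.0015, 0, 0, 0]
    - [0.0015, 0, 0, 0]

```text
time: 22.7
tool_pos: [0.6656, 0.2012, 0.0589]
tool_rot: [0.044, 0.706, 0.044, -0.706]
contact_force: [0.5, -0.9, -3.4]
gripper_width: 0.591
```

Request:
drive_tool:
  plan:
    - [0.001, 0, 0, 0]
    - [0.001, 0, 0, 0]
    - [0.001, 0, 0, 0]

```text
time: 23.0
tool_pos: [0.6655, 0.2012, 0.0577]
tool_rot: [-0.044, -0.706, -0.044, 0.706]
contact_force: [0.3, -0.3, -4.5]
gripper_width: 0.589
```

Request:
drive_tool:
  plan:
    - [0.001, 0, 0, 0]
    - [0.001, 0, 0, 0]
    - [0.001, 0, 0, 0]

```text
time: 23.3
tool_pos: [0.6657, 0.2012, 0.057]
tool_rot: [0.044, 0.706, 0.044, -0.706]
contact_force: [-1.2, -0.0, -3.2]
gripper_width: 0.59
```

Request:
drive_tool:
  plan:
    - [0.0005, 0, 0, 0]
    - [0.0005, 0, 0, 0]
    - [0.0005, 0, 0, 0]

```text
time: 23.6
tool_pos: [0.6658, 0.2012, 0.0571]
tool_rot: [0.044, 0.706, 0.044, -0.706]
contact_force: [-2.1, 0.0, 0.6]
gripper_width: 0.588
```

Request:
drive_tool:
  plan:
    - [0, 0, 0, 0]
    - [0, 0, 0, 0]
    - [0, 0, 0, 0]
    - [0, 0, 0, 0]
    - [-0.005, 0, 0, 0]
    - [-0.02, 0, 0, 0]
    - [-0.05, 0, 0, 0]
    - [-0.09, 0, 0, 0]
    - [-0.13, 0, 0, 0]
    - [-0.16, 0, 0, 0]
    - [-0.17, 0, 0, 0]
    - [-0.17, 0, 0, 0]
  fingers: 0.07

```text
time: 24.8
tool_pos: [0.6666, 0.2014, 0.2296]
tool_rot: [0.043, 0.708, 0.044, -0.704]
contact_force: [0.5, -0.6, 0.6]
gripper_width: 0.818
```

Request:
drive_tool:
  plan:
    - [0, 0, 0.04, 0]
    - [0, 0, 0.09, 0]
    - [0, 0, 0.14, 0]
    - [0, 0, 0.18, 0]
    - [0, 0, 0.2, 0]
    - [0, 0, 0.2, 0]

```text
time: 25.4
tool_pos: [0.464, 0.1763, 0.2235]
tool_rot: [-0.044, -0.704, -0.044, 0.707]
contact_force: [1.1, -0.7, 0.7]
gripper_width: 0.824
```

```bash
python3 look.py w11; python3 -c "
from h import *
a=cv2.resize(cv2.imread('pics/w11.png'),(400,300)); b=viewer.grab_frame('side'); t=viewer.grab_frame('top')
cv2.imwrite('pics/f.png',np.vstack([np.hstack([a,cv2.resize(t,(400,300))]),np.hstack([cv2.resize(b[100:400,100:400],(300,300)),np.zeros((300,500,3),np.uint8)])]))
s=status.state();print(s['time'],s['contact_force'])"
```

```text
25.45 [0.46564622 0.17639346 0.22421621]
25.55 [ 1.24888269 -0.88766985  0.02895399]
```

View pics/f.png

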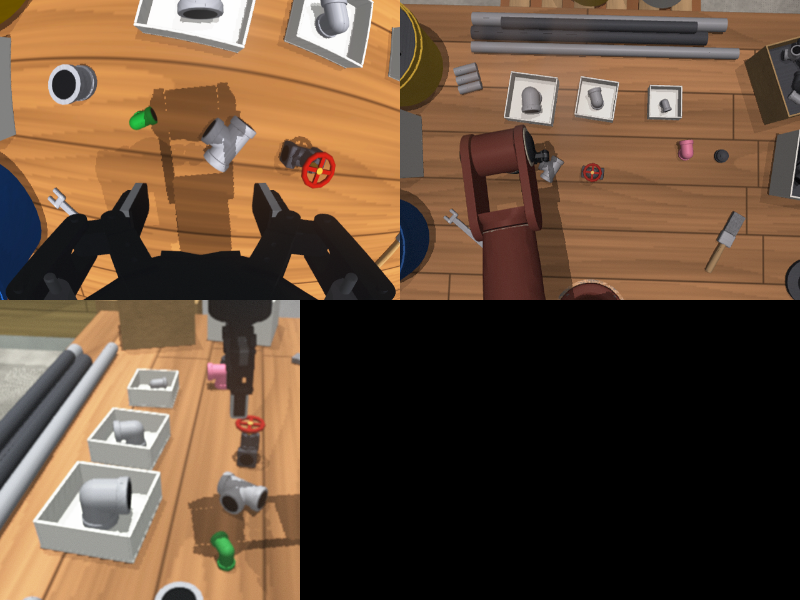

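The three elbows stand upright in their own bins (532,99; 597,98; 665,105 in the top view). The bystanders and look-alikes appear to be where they were, and the arm is clear.

```bash
python3 -c "
from plant import manip
print(manip.job_done())"
```

```text
the job is handed in; nothing more can be done
None
```

I moved the small, medium and large grey elbows, in that order, into the bins of their own size and handed the job in at about 25.6 s. Each was lowered in small steps until the wrist force showed contact with the bin floor, then released. The highest force I read was about 10 N.

- **Placement:** the last top, side and wrist pictures show all three standing upright near the middle of their bins.
- **Other fittings:** the tee, valve, cap, coupling and the green and pink look-alikes appear to be where they were. I checked this by eye and did not re-measure them.
- **Disagreements:** small ones only. The top camera and the close wrist views put the bins 2–5 mm apart, and I used the wrist values. The gripper read 1–2 mm narrower than the elbows' stated thickness.

No check failed.

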